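# Shut and latch the sauce tub

### The arm

A 7-joint arm with a two-finger parallel gripper is mounted at the origin on the work surface. World frame = base frame: x ahead of the robot, y to its left, z up, the work surface at z = 0. Lengths are in m, angles in rad, forces in N, time in s.
With the tool pointing down it reaches from about 0.425 to 0.825 m from the base axis. Payload 3.6 kg.
Tool frame: the origin (TCP) lies midway between the tips of the shut fingers; the grasp point (between the pads) lies env.pinch_z behind it (env.pinch_z is the distance from the TCP to the grasp point, in m); z points along the fingers, x is the direction in which the jaws open and shut, and the axes are right-handed (so a half turn about z gives the same grasp; the last joint's range is limited). The gripper opens to 85 mm and grips with 20 to 120 N. Pads are 22 mm wide; open, the fingers measure 114 mm over their backs; the gripper's body (76 mm by 85 mm) begins 54 mm behind the grasp point. The pads swing forward as they close: fully open they stand 13 mm farther back than shut.
Start: joints at [1.097, 0.615, -0.013, 1.423, 0.008, 1.103, -0.04], TCP at [0.281, -0.586, 0.231] pointing down, gripper open.
Joint ranges: [-3.12, 3.12], [-0.3, 2.06], [-1.34, 1.32], [0.26, 2.42], [-1.36, 4.5], [0.01, 1.98], [-2.84, 2.84]. Speed limits (rad/s): [2.79, 2.79, 3.14, 3.14, 3.14, 3.14, 3.14].

### API

Orientations are given as a unit quaternion [w, x, y, z].
In Python, from cell import read_state, viewer, order, env gives the robot as it stands.
- The arm moves only by the tool carry_out, never from a script. Its argument "plan" is a list of rows, each a list of 7 numbers: the turn, a rotation vector about the tool's x, y, z normalised to -1 to 1, where 1 is 0.08 rad, then the shift along the tool's x, y, z normalised to -1 to 1, where 1 is 0.05 m, then the closure in counts, from 0 (fully open) to 255 (shut). In form: [[wx, wy, wz, dx, dy, dz, claw], ...]. A call has 1 to 5 rows; each row shifts and turns the pose as measured when the row begins, along the tool's axes as they then stand; what a row does not reach is not made up. A row lasts 1/8 s, in which the tool goes at most 62.5 mm and 10.7 degrees, less where a joint would pass 70% of its speed; a pose out of reach is approached as far as the arm can. A call with a number of a shift or a turn outside -1 to 1 is refused whole. A call with a gripper value outside its range is refused whole. The fingers move at their own pace and stop on an object; the grip force is fixed at half the most. Time passes only in rows, so rows that do not move let the fingers close. It gives the time, the measured TCP pose, the force and the opening at its end, in the units of the state.
- read_state(): the state, without advancing time (a new reading comes with each control period).
- viewer.snapshot(name): name is "scene" or "side" or "wrist"; returns a dict with "color" (400x640x3 uint8, red, green, blue), "fx", "fy", "cx", "cy" (pixels), "k1" (the pictures are not rectified: a ray, as slopes to the right and down, at radius r is drawn at 1 + k1 r^2 times it, then the intrinsics apply), "view" (4x4, takes a point from world to camera coordinates). Camera axes: x right, y up, looking along -z (the intrinsics and any distortion apply to the point x, -y, -z); pixel columns grow to the right and rows downward; lengths in m; the calibration is good to about 2 mm. A picture is of the moment at which its call begins. There is no depth.
- order.sign_off(): hands the job in, once; it reports no verdict.
The state is a dict: "t": time; "joint_positions": joint angles; "qvel": joint speeds; "effort": joint torques, N m; "position": TCP position; "tool_rot": TCP orientation; "wrist_force": force on the tool from outside, world axes, zero at the start; "moment": the same for the moment, N m; "opening": finger opening in m.
Only numpy, scipy, OpenCV 4.12 (cv2) and the standard library are available. Lean on these libraries where they do the work, as an engineer would, in place of code of your own. Each camera call takes 0.05 s, during which the arm holds its last target. There are 200 camera calls.

### The job

Shut the blue lid of the white tub, hook the wire loop of its toggle latch into the steel keeper on the lid, then press the red lever all the way down so that it snaps over, pulls the lid down tight and stays shut when you let go. Handle the latch gently: never push on its lever or loop with more than 30 N, nor ram the lever against its stop. Leave the cups and the small red-lidded tub where they stand.

Things in the scene. Friction and masses are not known exactly. Their poses are not given: they have to be found in the camera images.
- tub: White open tub, 200 mm (x) by 300 mm (y) by 145 mm high, heavy, does not move; stands on the table, turned about the vertical by up to 0.35 rad. Origin at the centre of its underside; its own -x is the front (the side with the latch, roughly towards the robot), z up.
- lid (a joint): Angle of the blue lid (rad): 0 = pulled down tight, about 0.033 = lying loose on its rubber gasket with the front edge about 7 mm high, larger = open. The stiff hinge holds it where it is left; a few newtons at the front edge move it. Its hinge axis runs along the tub's y, 100 mm behind (+x) the tub's centre and 150 mm above the table (the level of the lid's underside). The lid is a plate 208 x 312 x 10 mm. The gasket is a spring strip under the front edge, about 24 N per mm.
- lid_press (a point): Point on the lid's top face, on its middle line, 160 mm in front of the hinge axis along the lid and 43 mm behind its front edge: a free place to push the lid down. Turns with the lid (its axes are the lid's: z out of the top face).
- keeper (a point): Steel keeper on the lid's front edge: an upward-open trough, 40 mm wide along y, between a low front lip and a tall back wall. This point is where the centre of the loop's crossbar sits when hooked: 3 mm above the trough's floor. Lip: 3 to 7 mm in front (-x) of the point, its top 1 mm above it. Back wall: inner face 6 mm behind (+x), its top 13 mm above it. With the lid tight the point is 171 mm above the table, straight over the lever's pivot.
- lever_pivot (a point): Lever's hinge axis, along the tub's y, 12 mm in front of its front wall, 130 mm above the table; axes as the tub's. The lever's red handle is a straight bar 30 mm wide (y), 6 mm thick, red from 24 to 78 mm from this axis. It was bent at its root, up or down by up to 0.13 rad, differently each time: its end is up to 10 mm off where the joint angle puts it. Find it by touch.
- lever (a joint): Lever angle (rad): 0 = up, at a stop (an unbent handle points forward, 32 deg upward); grows as pressed forward and down; hard stop at 1.505 (54 deg below level, close under the keeper: a hand leaning outward a little clears the lid). Stays where left. With the loop hooked it resists with 5 to 10 N at the end; past dead centre, about 1.46, it pulls itself home. Unhooked it moves freely.
- loop (a joint): Angle of the wire loop relative to the lever (rad): 0 = leaning forward, away from the tub, against its stop (12 degrees forward of upright when the lever is at 0); grows as the loop swings towards the lid (about 0.6 when it is over the keeper with the lever at 0, about 1.7 when latched). It swings freely and falls to either side of upright by its own weight.
- loop_bar (a point): Centre of the loop's crossbar: round steel bar, 6 mm thick, 52 mm long along the tub's y, 65 mm from the loop's pivots. The pivots are on the lever 24 mm from its hinge axis; with the lever at 0 they are 24 mm in front of and 2 mm below the lever's pivot. Its two legs run outside the lever and the keeper.
- cup_a: Sauce cup with white lid, 84 mm wide, 60 mm high, loose; origin under its centre. Leave it alone.
- cup_b: A second such cup. Leave it alone.
- small_tub: Small beige tub with red lid, 100 x 120 x 80 mm, loose; origin under its centre. Leave it alone.

How it is judged:
By the outcome, as a careful person would: the job done as asked, in the order asked, and still so for the second after the job is handed in, with the robot touching nothing.
It also fails if it takes over 72 s, if anything falls off the work surface, if the arm or the gripper's body presses on something with over 40 N, if the wrist force passes 120 N, or if a joint passes its speed limit or range.

## Working session

There is one attempt and no reset: what is moved stays moved. The work goes in short steps, Python scripts to look and compute and a tool call to move; the robot and the scene stay as the last step left them, time stands still between calls to the robot, and variables do not carry over. Pictures are saved under pics/ and viewed, about 8 in all and at most 12, crops included, and the job is handed in when it is done.

Besides the shell and the picture viewer there is one more tool, called after ">>>" as name(argument=value, ...) on one line, values as JSON. carry_out: Moves the arm, as the interface text tells. Its arguments: {"type":"object","properties":{"plan":{"type":"array"}},"required":["plan"]}

```bash
ls; mkdir -p pics
cat > h.py <<'E'
import numpy as np, cv2
from cell import read_state, viewer, order, env
from scipy.spatial.transform import Rotation as R
def snap(n,f=None):
    s=viewer.snapshot(n)
    if f: cv2.imwrite('pics/'+f,s['color'][:,:,::-1])
    return s
def proj(s,P):
    P=np.atleast_2d(P); V=np.array(s['view']); c=P@V[:3,:3].T+V[:3,3]
    x=c[:,0]/-c[:,2]; y=-c[:,1]/-c[:,2]; k=1+s['k1']*(x*x+y*y)
    return np.c_[s['fx']*x*k+s['cx'], s['fy']*y*k+s['cy']]
def ray(s,uv):
    K=np.array([[s['fx'],0,s['cx']],[0,s['fy'],s['cy']],[0,0,1.]])
    p=cv2.undistortPoints(np.array([[uv]],float),K,np.array([s['k1'],0,0,0.]))[0,0]
    V=np.array(s['view']); Rm=V[:3,:3]
    return -Rm.T@V[:3,3], Rm.T@np.array([p[0],-p[1],-1.])
def onz(s,uv,z):
    o,d=ray(s,uv); return o+d*(z-o[2])/d[2]
def Rt(st): q=st['tool_rot']; return R.from_quat([q[1],q[2],q[3],q[0]])
def move(target,rot=None):
    "shift (units of rows) & rotvec units from current to target"
    st=read_state(); r=Rt(st)
    d=r.inv().apply(np.array(target)-st['position'])/0.05
    w=(r.inv()*rot).as_rotvec()/0.08 if rot is not None else np.zeros(3)
    return np.round(w,2),np.round(d,2)
E
python3 - <<'E'
from h import *
a=snap('scene','s1.png');b=snap('side','d1.png');
for s in(a,b): 
    V=np.array(s['view']);print(s['fx'],s['k1'],-V[:3,:3].T@V[:3,3])
s=read_state();print(s);print(env.pinch_z, [x for x in dir(env) if x[0]!='_'])
E
```

```text
pics
487.50584995826233 0.00010357502032915735 [0.78276796 0.66734891 0.964302  ]
505.1367913983393 0.034708565287788394 [ 0.45617229 -0.89032301  0.76004243]
{'t': 0.1, 'joint_positions': array([ 1.09749653,  0.61581723, -0.01263582,  1.42476601,  0.00810544,
        1.10345289, -0.04039164]), 'qvel': array([-8.17877238e-04, -2.34080659e-03, -9.06585092e-04, -2.90607683e-03,
        8.89928961e-05, -2.01609176e-03, -2.78034032e-04]), 'effort': array([ 1.40021068e-03, -4.70383537e+01,  2.60374127e-01, -1.71571845e+01,
        1.01490205e-02,  5.86836686e-03, -1.57136026e-05]), 'position': array([ 0.28056191, -0.585539  ,  0.23024833]), 'tool_rot': array([-6.26807598e-04,  8.46215944e-01, -5.32838759e-01, -1.01939906e-03]), 'wrist_force': array([-0.00706656,  0.36510703,  0.13407322]), 'moment': array([0.01769044, 0.03563182, 0.01481266]), 'opening': 0.08531093560234213}
0.0187 ['PlanningError', 'pinch_z']
```

View pics/s1.png

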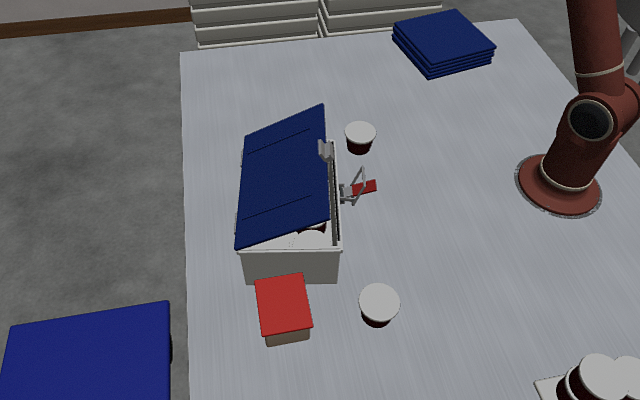

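View pics/d1.png

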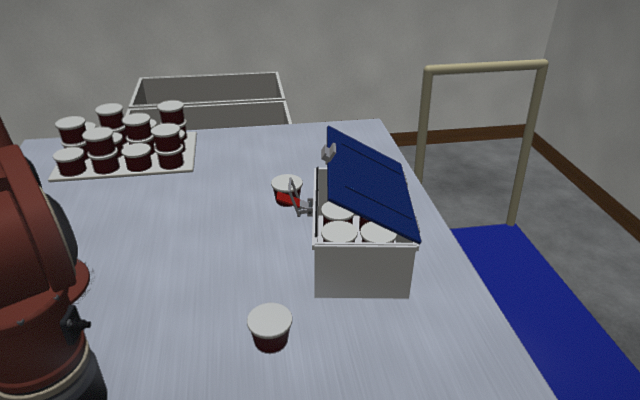

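The scene picture shows the tub with its front toward the robot: rim corner (341,250), bottom corners (338,283) and (246,283), lid front corners (323,104) and (328,220), handle near (365,187). The side picture shows the tub's -y face: bottom (316,296) and (409,297), top (314,246), lid back corner (420,241). I'll fit the pose to these and check it on an overlay.

```bash
cat >> h.py <<'E'
def tubT(p,P): # p=x,y,yaw
    P=np.atleast_2d(P).astype(float); c,s=np.cos(p[2]),np.sin(p[2])
    return P@np.array([[c,s,0],[-s,c,0],[0,0,1]])+[p[0],p[1],0]
def lidP(th,P): # P: (dist in front of hinge, y, height over underside)
    P=np.atleast_2d(P).astype(float); c,s=np.cos(th),np.sin(th)
    return np.c_[0.1-P[:,0]*c+P[:,2]*s, P[:,1], 0.15+P[:,0]*s+P[:,2]*c]
def keeper(th): return lidP(th,[0.212,0,0.021])[0]
def levpt(a,r,bend=0): # along handle
    g=np.radians(32)-a+bend; return np.array([-0.112-r*np.cos(g),0,0.13+r*np.sin(g)])
def piv(a):
    g=np.arctan2(-0.002,0.024)-a; return np.array([-0.112-0.0241*np.cos(g),0,0.13+0.0241*np.sin(g)])
def bar(a,l,y=0):
    t=np.radians(12)+a-l; return piv(a)+np.array([-0.065*np.sin(t),y,0.065*np.cos(t)])
E
cat > fit.py <<'E'
from h import *
from scipy.optimize import least_squares
import pickle
a=snap('scene');b=snap('side')
A=[((341,250),(-.1,.15,.145)),((338,283),(-.1,.15,0)),((246,283),(.1,.15,0))]
B=[((316,296),(-.1,-.15,0)),((409,297),(.1,-.15,0)),((314,246),(-.1,-.15,.145))]
LA=[((324,104),(.203,-.156,.01)),((328,220),(.203,.156,.0)),((235,248),(-.005,.156,.005))]
LB=[((327,127),(.203,.156,.01)),((420,241),(-.005,-.156,.005))]
def f(p):
    o=[]
    for s,T,L in((a,A,LA),(b,B,LB)):
        o+=[proj(s,tubT(p,P))[0]-uv for uv,P in T]
        o+=[proj(s,tubT(p,lidP(p[3],P)))[0]-uv for uv,P in L]
    return np.ravel(o)
r=least_squares(f,[.7,0,0,.5],loss='soft_l1',f_scale=2)
p=r.x;print(p,f(p).reshape(-1,2).round(1).tolist())
np.save('pose.npy',p)
print('keeper',tubT(p,keeper(p[3])),'pivot',tubT(p,[-.112,0,.13]))
ims=[]
for s in(a,b):
    im=s['color'][:,:,::-1].copy(); im=cv2.resize(im,None,fx=4,fy=4,interpolation=2)
    def d(P,c,q=4): 
        u=proj(s,tubT(p,P))[0]; cv2.circle(im,tuple(int(4*x+2) for x in u),q,c,1)
    for X in(-.1,.1):
        for Y in(-.15,.15):
            for Z in (0,.145): d((X,Y,Z),(0,255,0))
    for P in[(.203,.156,.01),(.203,-.156,.01),(-.005,.156,.01),(-.005,-.156,.01)]: d(lidP(p[3],P),(0,255,255))
    d(keeper(p[3]),(255,0,255)); d((-.112,0,.13),(255,255,0))
    for rr in(.024,.078): d(levpt(0,rr),(255,255,0))
    for l in(0,.5): 
        for y in(-.026,.026): d(bar(0,l,y),(0,255,0) if l==0 else (0,165,255))
    u=proj(s,tubT(p,(-.1,0,.16)))[0]*4; x,y=map(int,u)
    ims.append(im[max(0,y-290):y+290,x-200:x+200][:570])
h=min(i.shape[0] for i in ims)
cv2.imwrite('pics/o1.png',np.hstack([i[:h] for i in ims]))
E
python3 fit.py
```

```text
[ 0.6983659   0.00905071 -0.16886668  0.48129792] [[-0.5, -2.3], [-1.1, 0.1], [-0.3, 1.3], [0.2, -1.4], [4.5, 1.3], [-0.6, 1.7], [-1.8, 1.2], [-0.0, 1.3], [0.2, -2.8], [0.0, -1.4], [1.1, 2.3]]
keeper [[0.62128397 0.02219243 0.26675546]] pivot [[0.587959   0.02787402 0.13      ]]
```

View pics/o1.png

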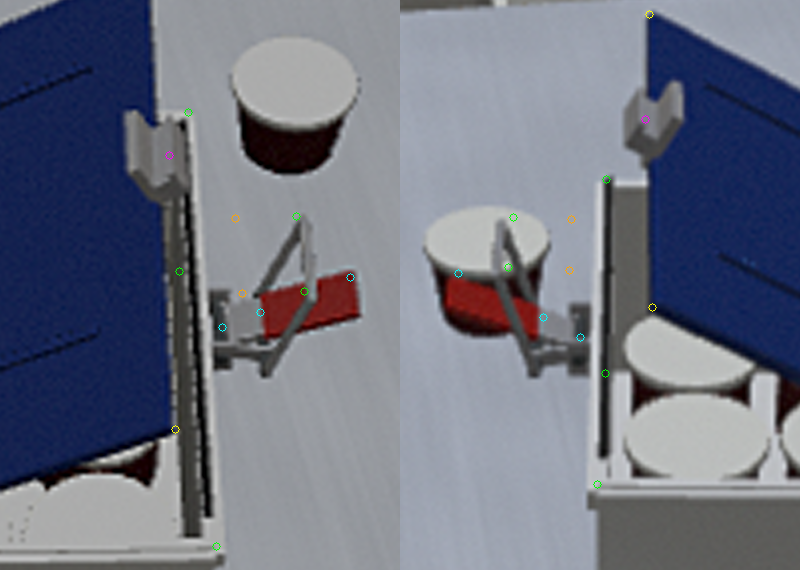

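The overlay fits the tub edges to about 2 px. The loop bar is at (303,218)-(312,297) in the left crop, which matches loop angle 0, offset a few mm towards the robot. The handle end sits lower than an unbent one. I'll refit with these points included.

```bash
cat > fit2.py <<'E'
from h import *
from scipy.optimize import least_squares
import sys
a=snap('scene');b=snap('side'); p0=np.load('pose.npy')
off=[]
for s in(a,b):
    u=proj(s,tubT(p0,(-.1,0,.16)))[0]*4; off.append((int(u[0])-200,max(0,int(u[1])-290)))
def cr(k,x,y): return (np.array([x-(400 if k else 0)+off[k][0],y+off[k][1]])-1.5)/4
O=[]
A=[((341,250),(-.1,.15,.145)),((338,283),(-.1,.15,0)),((246,283),(.1,.15,0))]
B=[((316,296),(-.1,-.15,0)),((314,246),(-.1,-.15,.145))]
LA=[((324,104),(.203,-.156,.01)),((235,248),(-.005,.156,.005))]
LB=[((327,127),(.203,.156,.01)),((420,241),(-.005,-.156,.005))]
BA=[(cr(0,303,220),-.026),(cr(0,312,297),.026)]; BB=[(cr(1,499,226),.026),(cr(1,501,266),-.026)]
HA=[(cr(0,352,291),.078)]; HB=[(cr(1,447,290),.078)]
def f(p):
    o=[]
    for s,T,L,Bq,H in((a,A,LA,BA,HA),(b,B,LB,BB,HB)):
        o+=[proj(s,tubT(p,P))[0]-uv for uv,P in T]
        o+=[proj(s,tubT(p,lidP(p[3],P)))[0]-uv for uv,P in L]
        o+=[proj(s,tubT(p,bar(0,0,y)))[0]-uv for uv,y in Bq]
        o+=[proj(s,tubT(p,levpt(0,r,p[4])))[0]-uv for uv,r in H]
    return np.ravel(o)
r=least_squares(f,[.7,0,-.1,.5,0],loss='soft_l1',f_scale=1)
p=r.x;print(p,f(p).reshape(-1,2).round(1).tolist()); np.save('pose.npy',p)
print('press',tubT(p,lidP(p[3],[.16,0,.01])),'keeper',tubT(p,keeper(p[3])),'pivot',tubT(p,[-.112,0,.13]),'bar',tubT(p,bar(0,0)))
print('bar over keeper', tubT(p,bar(0,.6)),'keeper loose',tubT(p,keeper(.033)))
print('cups', onz(a,(360,131),.06),onz(a,(379,297),.06))
E
python3 fit2.py
```

```text
[ 0.69727782  0.00994628 -0.16915761  0.46852708 -0.15432347] [[0.1, -2.0], [-0.5, 0.4], [0.2, 1.6], [1.3, -0.4], [0.0, 1.9], [-1.2, -0.8], [-1.4, -1.2], [2.2, 0.0], [-2.4, 1.0], [-0.4, -3.1], [-1.0, -0.6], [0.3, 2.1], [2.9, -2.5], [1.1, 0.1], [-0.1, -0.4]]
press [[0.65958187 0.01638436 0.23117396]] keeper [[0.6187443  0.023359   0.26447031]] pivot [[0.58687641 0.02880171 0.13      ]] bar [[0.54988108 0.03512013 0.1915782 ]]
bar over keeper [[0.58759518 0.02867895 0.18810383]] keeper loose [[0.58767317 0.02866563 0.1779833 ]]
cups [ 0.47719761 -0.22120451  0.06      ] [0.55785643 0.2506329  0.06      ]
```

>>> carry_out(plan=[[0,0,-1,0,-1,-0.5,255],[0,0,-1,0,-1,-0.5,255],[0,0,-1,0,-1,-0.5,255],[0,0,-1,0,-1,-0.5,255],[0,0,-1,0,-1,-0.5,255]])

```text
t: 0.92
position: [0.4838, -0.4449, 0.3548]
tool_rot: [0.0, 0.935, -0.355, -0.005]
wrist_force: [1.2, -1.1, -0.1]
opening: 0.0001
```

>>> carry_out(plan=[[0,0,-1,0,-1,0,255],[0,0,-1,0,-1,0,255],[0,0,-1,0,-1,0,255],[0,0,-1,0,-1,0,255],[0,0,-1,0,-1,0,255]])

```text
t: 1.55
position: [0.6212, -0.2288, 0.3562]
tool_rot: [0.001, 0.988, -0.156, -0.002]
wrist_force: [0.4, 0.2, -0.2]
opening: 0.0001
```

```bash
cat >> h.py <<'E'
import os
p=np.load('pose.npy') if os.path.exists('pose.npy') else None
def tool(lean=0): # tool x = tub x, z down, leaning: body away from tub by lean
    return R.from_euler('z',p[2])*R.from_euler('x',np.pi)*R.from_euler('y',lean)
def tubof(w): 
    c,s=np.cos(p[2]),np.sin(p[2]); w=np.atleast_2d(w)-[p[0],p[1],0]; return w@np.array([[c,-s,0],[s,c,0],[0,0,1]])
def go(tp,lean=0):
    "tub-frame target for TCP"
    st=read_state(); print('t',round(st['t'],2),'tub pos',tubof(st['position']).round(4)[0],'F',np.round(st['wrist_force'],1),'open',round(st['opening'],3),'zaxis',Rt(st).apply([0,0,1]).round(2))
    print('rows total w,d:',*move(tubT(p,tp)[0],tool(lean)))
E
python3 - <<'E'
from h import *
print(tool(.3).apply([0,0,1]), read_state()['position'])
go([-.075,0,.32])
E
```

```text
[ 0.29130223 -0.04975143 -0.95533649] [ 0.62115026 -0.22876009  0.35619264]
t 1.55 tub pos [-0.0349 -0.2481  0.3562] F [ 0.4  0.2 -0.2] open 0.0 zaxis [-0. -0. -1.]
rows total w,d: [ 0.02  0.05 -1.79] [-1.5  -4.8   0.72]
```

>>> carry_out(plan=[[0,0,-0.9,-0.1,-1,0,255],[0,0,-0.9,-0.1,-1,0,255],[0,0,0,-0.1,-1,0,255],[0,0,0,0,-1,0,255],[0,0,0,0,-0.8,0.8,255]])

```text
t: 2.17
position: [0.6594, 0.0184, 0.3179]
tool_rot: [-0.001, 0.997, -0.081, 0.002]
wrist_force: [-0.0, -0.7, -0.7]
opening: 0.0
```

Run:
```python
from h import *
go([-.055,0,.265])
```

```text
t 2.17 tub pos [-0.0387  0.0019  0.3179] F [-0.  -0.7 -0.7] open 0.0 zaxis [ 0.  0. -1.]
rows total w,d: [-0.02 -0.05  0.08] [-0.33  0.04  1.06]
```

>>> carry_out(plan=[[0,0,0,-0.35,0,0.5,255],[0,0,0,0,0,0.5,255],[0,0,0,0,0,0.3,255],[0,0,0,0,0,0.2,255],[0,0,0,0,0,0.2,255]])

```text
t: 2.8
position: [0.641, 0.0278, 0.2284]
tool_rot: [-0.002, 0.997, -0.077, 0.0]
wrist_force: [0.7, -0.1, -0.2]
opening: -0.0001
```

>>> carry_out(plan=[[0,0,0,0,0,0.25,255],[0,0,0,0,0,0.25,255],[0,0,0,0,0,0.25,255],[0,0,0,0,0,0.2,255],[0,0,0,0,0,0.2,255]])

```text
t: 3.42
position: [0.6414, 0.0277, 0.1681]
tool_rot: [-0.002, 0.997, -0.077, 0.001]
wrist_force: [-0.8, -0.1, 1.2]
opening: -0.0003
```

Run:
```python
from h import *
go([-.06,0,.165])
```

```text
t 3.42 tub pos [-0.0581  0.0081  0.1681] F [-0.8 -0.1  1.2] open -0.0 zaxis [ 0.  0. -1.]
rows total w,d: [-0.06 -0.02  0.18] [-0.04  0.16  0.06]
```

>>> carry_out(plan=[[0,0,0,0,0,0.05,255],[0,0,0,0,0,0.03,255],[0,0,0,0,0,0,255]])

```text
t: 3.8
position: [0.6414, 0.0277, 0.1661]
tool_rot: [-0.002, 0.997, -0.077, 0.001]
wrist_force: [0.4, 0.3, 0.0]
opening: -0.0002
```

Run:
```python
from h import *
go([-.06,0,.165])
```

```text
t 3.8 tub pos [-0.0581  0.008   0.1661] F [0.4 0.3 0. ] open -0.0 zaxis [ 0.  0. -1.]
rows total w,d: [-0.05 -0.02  0.18] [-0.04  0.16  0.02]
```

>>> carry_out(plan=[[0,0,0,0,0,0.06,255],[0,0,0,0,0,0.06,255]])

```text
t: 4.05
position: [0.6417, 0.0277, 0.1653]
tool_rot: [-0.001, 0.997, -0.078, 0.002]
wrist_force: [-5.8, -1.1, 17.8]
opening: -0.0002
```

Run:
```python
from h import *
go([-.06,0,.165])
s=snap('side')
b=snap('scene')
ims=[cv2.resize(q['color'][y:y+145,x:x+100,::-1],None,fx=4,fy=4,interpolation=2) for q,x,y in((b,290,110),(s,260,130))]
cv2.imwrite('pics/c2.png',np.hstack(ims))
```

```text
t 4.05 tub pos [-0.0578  0.0081  0.1653] F [-5.8 -1.1 17.8] open -0.0 zaxis [ 0.  0. -1.]
rows total w,d: [-0.04 -0.05  0.17] [-0.05  0.16  0.01]
```

View pics/c2.png

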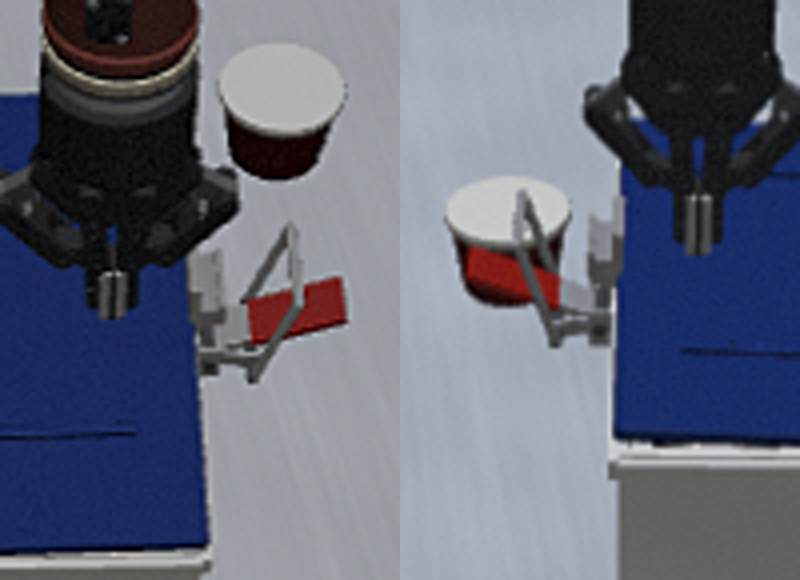

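The crops show the lid lying on its gasket (17.8 N contact), the loop still at its forward stop with its bar near (292,228)-(298,303) left, and the keeper upright next to it. The gripper's links bulge about ±50 mm along the jaw axis. I'll turn the hand 90° so that they lie along the tub's y.

>>> carry_out(plan=[[0,0,0,0,0,-1,255],[0,0,0,0,0.1,-1,255],[0,0,0,-1,0,0,255],[0,0,0,-1,0,0,255],[0,0,0,-0.7,0,0,255]])

```text
t: 4.78
position: [0.5077, 0.0429, 0.2661]
tool_rot: [-0.002, 0.997, -0.079, 0.005]
wrist_force: [1.1, -0.3, 0.8]
opening: -0.0001
```

>>> carry_out(plan=[[0,0,-1,0,0,0,255],[0,0,-1,0,0,0,255],[0,0,-1,0,0,0,255],[0,0,-1,0,0,0,255],[0,0,-1,0,0,0,255]])

```text
t: 5.4
position: [0.5051, 0.0434, 0.2654]
tool_rot: [-0.0, 0.992, 0.129, 0.006]
wrist_force: [0.0, 0.2, -0.5]
opening: -0.0001
```

>>> carry_out(plan=[[0,0,-1,0,0,0,255],[0,0,-1,0,0,0,255],[0,0,-1,0,0,0,255],[0,0,-1,0,0,0,255],[0,0,-1,0,0,0,255]])

```text
t: 6.02
position: [0.506, 0.0429, 0.2636]
tool_rot: [0.001, 0.944, 0.329, 0.007]
wrist_force: [0.2, 0.3, -0.5]
opening: -0.0
```

>>> carry_out(plan=[[0,0,-1,0,0,0,255],[0,0,-1,0,0,0,255],[0,0,-1,0,0,0,255],[0,0,-1,0,0,0,255],[0,0,-1,0,0,0,255]])

```text
t: 6.65
position: [0.5069, 0.0422, 0.2618]
tool_rot: [0.002, 0.857, 0.516, 0.007]
wrist_force: [1.0, 1.2, -0.1]
opening: 0.0001
```

```bash
cat >> h.py <<'E'
def tool(lean=0): # now tool x = tub +y, tool y = tub +x, z down
    return R.from_euler('z',p[2])*R.from_euler('x',np.pi)*R.from_euler('y',lean)*R.from_euler('z',-np.pi/2)
E
python3 - <<'E'
from h import *
print(read_state()['joint_positions'].round(2),tool(.3).apply(np.eye(3)).round(2).tolist())
go([-.18,0,.182])
E
```

```text
[ 0.32  0.42 -0.64  1.78  0.29  1.03  0.66] [[0.17, 0.99, -0.0], [0.94, -0.16, 0.3], [0.29, -0.05, -0.96]]
t 6.65 tub pos [-1.931e-01 -2.000e-04  2.618e-01] F [ 1.   1.2 -0.1] open 0.0 zaxis [ 0.01  0.   -1.  ]
rows total w,d: [ 0.16 -0.1  -3.98] [0.07 0.23 1.6 ]
```

>>> carry_out(plan=[[0,0,-1,0,0,0,255],[0,0,-1,0,0,0,255],[0,0,-1,0,0,0,255],[0.1,-0.1,-0.9,0,0,0.5,255],[0,0,0,0,0,0.5,255]])

```text
t: 7.28
position: [0.5101, 0.0419, 0.2108]
tool_rot: [0.004, 0.763, 0.646, 0.004]
wrist_force: [0.1, 0.7, -1.0]
opening: -0.0001
```

Run:
```python
from h import *
go([-.185,0,.182])
```

```text
t 7.28 tub pos [-0.1899  0.      0.2108] F [ 0.1  0.7 -1. ] open -0.0 zaxis [ 0.01 -0.   -1.  ]
rows total w,d: [ 0.14 -0.    0.04] [-0.    0.09  0.58]
```

>>> carry_out(plan=[[0,0,0,0,0,0.4,255],[0,0,0,0,0,0.2,255],[0,0,0,0,0.2,0,255],[0,0,0,0,0.2,0,255],[0,0,0,0,0.2,0,255]])

```text
t: 7.9
position: [0.5425, 0.0363, 0.1795]
tool_rot: [0.004, 0.763, 0.646, 0.004]
wrist_force: [-0.7, -0.1, -0.5]
opening: -0.0001
```

>>> carry_out(plan=[[0,0,0,0,0.15,0,255],[0,0,0,0,0.15,0,255],[0,0,0,0,0.1,0,255]])

```text
t: 8.28
position: [0.5651, 0.0325, 0.1806]
tool_rot: [0.005, 0.764, 0.645, 0.005]
wrist_force: [-0.2, 0.5, 0.5]
opening: 0.0002
```

```bash
cat > look.py <<'E'
from h import *
import sys
def look(f):
    s=snap('side');b=snap('scene')
    ims=[cv2.resize(q['color'][y:y+145,x:x+100,::-1],None,fx=4,fy=4,interpolation=2) for q,x,y in((b,290,110),(s,260,130))]
    cv2.imwrite('pics/'+f,np.hstack(ims))
look(sys.argv[1])
E
python3 - <<'E'
from h import *
go([-.14,0,.182])
E
python3 look.py c3.png
```

```text
t 8.28 tub pos [-0.1341  0.      0.1806] F [-0.2  0.5  0.5] open 0.0 zaxis [ 0.01 -0.   -1.  ]
rows total w,d: [ 0.18 -0.03  0.02] [-0.   -0.12 -0.03]
```

View pics/c3.png

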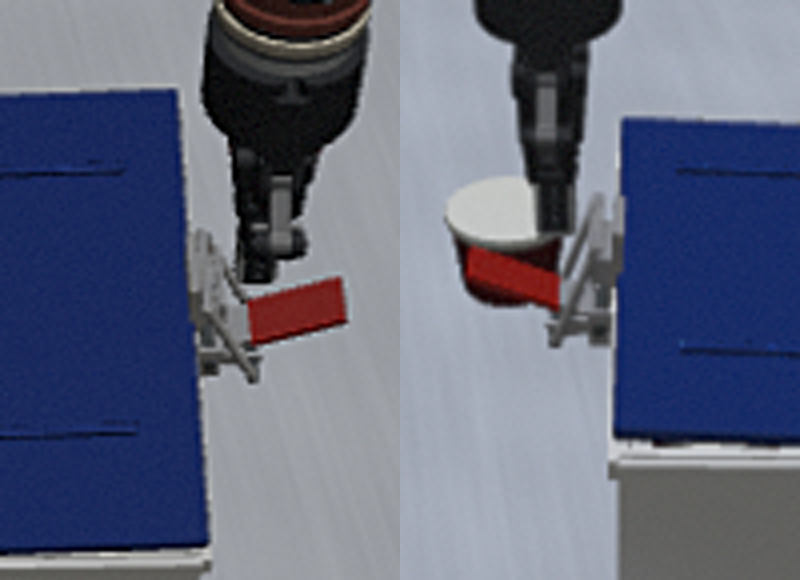

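The loop has swung over and leans in the keeper (bar at about (200,235)-(210,300) left). Next I retreat, lean the hand outward and compute the lever path.

>>> carry_out(plan=[[0,0,0,0,-0.4,-0.2,255],[0,0,0,0,-0.5,-0.3,255]])

```text
t: 8.62
position: [0.5195, 0.0398, 0.2039]
tool_rot: [0.004, 0.764, 0.645, 0.005]
wrist_force: [0.4, 0.2, 0.3]
opening: 0.0004
```

```bash
cat >> h.py <<'E'
L=.35
def tcp(a,bend,lean=L,gap=0):
    g=np.radians(32)-a+bend
    r=np.interp(g,[-.8,.4],[.060,.070])
    n=np.array([np.sin(g),0,np.cos(g)]); ty=np.array([np.cos(lean),0,np.sin(lean)])
    C=levpt(a,r,bend)+(.003+gap)*n
    return C-ty*.011*np.clip(np.dot(ty,-n)/.1,-1,1)
E
python3 - <<'E'
from h import *
for a in np.arange(0,1.51,.1): print(round(a,2),tcp(a,-.12).round(4), 'unbent z',tcp(a,0).round(4))
go(tcp(0,-.12,gap=.03),L)
E
```

```text
0.0 [-0.1638  0.      0.1662] unbent z [-0.1594  0.      0.1734]
0.1 [-0.1662  0.      0.1597] unbent z [-0.1631  0.      0.1674]
0.2 [-0.1677  0.      0.1529] unbent z [-0.1658  0.      0.161 ]
0.3 [-0.1684  0.      0.1461] unbent z [-0.1674  0.      0.1543]
0.4 [-0.1685  0.      0.1393] unbent z [-0.1683  0.      0.1475]
0.5 [-0.1679  0.      0.1327] unbent z [-0.1685  0.      0.1407]
0.6 [-0.1666  0.      0.1262] unbent z [-0.1681  0.      0.134 ]
0.7 [-0.1659  0.      0.1196] unbent z [-0.1669  0.      0.1275]
0.8 [-0.1738  0.      0.1099] unbent z [-0.1652  0.      0.1212]
0.9 [-0.1799  0.      0.1009] unbent z [-0.1723  0.      0.1118]
1.0 [-0.1764  0.      0.0958] unbent z [-0.1797  0.      0.1024]
1.1 [-0.1724  0.      0.091 ] unbent z [-0.1771  0.      0.0968]
1.2 [-0.1681  0.      0.0868] unbent z [-0.1733  0.      0.0919]
1.3 [-0.1637  0.      0.0827] unbent z [-0.169   0.      0.0876]
1.4 [-0.1591  0.      0.0787] unbent z [-0.1646  0.      0.0835]
1.5 [-0.1542  0.      0.0753] unbent z [-0.1601  0.      0.0795]
t 8.62 tub pos [-0.1803 -0.0005  0.2039] F [0.4 0.2 0.3] open 0.0 zaxis [ 0.01  0.   -1.  ]
rows total w,d: [-4.23 -0.03 -0.01] [0.01 0.58 0.22]
```

>>> carry_out(plan=[[-0.9,0,0,0,0,0,255],[-0.9,0,0,0,0,0,255],[-0.9,0,0,0,0,0,255],[-0.9,0,0,0,0,0,255],[-0.6,0,0,0,0,0,255]])

```text
t: 9.25
position: [0.5172, 0.041, 0.2058]
tool_rot: [0.135, 0.751, 0.635, 0.117]
wrist_force: [0.3, -0.6, 0.6]
opening: 0.0001
```

Run:
```python
from h import *
go(tcp(0,-.0,gap=.003),L)
```

```text
t 9.25 tub pos [-0.1827  0.0003  0.2058] F [ 0.3 -0.6  0.6] open 0.0 zaxis [ 0.35 -0.06 -0.94]
rows total w,d: [ 0.11 -0.05  0.01] [-0.01  0.26  0.73]
```

>>> carry_out(plan=[[0,0,0,0,0.1,0.35,255],[0,0,0,0,0.06,0.3,255],[0,0,0,0,0,0,255]])

```text
t: 9.62
position: [0.5342, 0.0389, 0.1783]
tool_rot: [0.136, 0.75, 0.636, 0.116]
wrist_force: [0.2, -1.2, 0.5]
opening: -0.0001
```

>>> carry_out(plan=[[0,0,0,0,-0.02,0.05,255],[0,0,0,0,-0.02,0.05,255]])

```text
t: 9.88
position: [0.5339, 0.0394, 0.1736]
tool_rot: [0.136, 0.75, 0.637, 0.117]
wrist_force: [1.0, 0.8, 0.4]
opening: -0.0002
```

>>> carry_out(plan=[[0,0,0,0,-0.02,0.05,255],[0,0,0,0,-0.02,0.05,255]])

```text
t: 10.12
position: [0.5337, 0.0394, 0.1684]
tool_rot: [0.136, 0.75, 0.637, 0.117]
wrist_force: [0.1, -0.1, 0.1]
opening: 0.0
```

Run:
```python
from h import *
go(tcp(0,-.12),L)
```

```text
t 10.12 tub pos [-0.1662  0.0015  0.1684] F [ 0.1 -0.1  0.1] open 0.0 zaxis [ 0.35 -0.06 -0.94]
rows total w,d: [ 0.14 -0.06  0.06] [-0.03  0.03  0.06]
```

>>> carry_out(plan=[[0,0,0,0,-0.04,0.1,255],[0,0,0,0,-0.04,0.1,255],[0,0,0,0,-0.04,0.1,255]])

```text
t: 10.5
position: [0.5336, 0.0395, 0.1515]
tool_rot: [0.136, 0.75, 0.636, 0.118]
wrist_force: [-0.5, -0.5, 0.3]
opening: -0.0
```

>>> carry_out(plan=[[0,0,0,0,-0.04,0.1,255],[0,0,0,0,-0.04,0.1,255]])

```text
t: 10.75
position: [0.5332, 0.0397, 0.1398]
tool_rot: [0.136, 0.75, 0.636, 0.117]
wrist_force: [-0.9, -0.4, 0.7]
opening: -0.0002
```

```bash
python3 - <<'E'
from h import *
go(tcp(.4,-.12),L)
E
python3 look.py c4.png
```

```text
t 10.75 tub pos [-0.1667  0.0017  0.1398] F [-0.9 -0.4  0.7] open -0.0 zaxis [ 0.35 -0.05 -0.94]
rows total w,d: [ 0.14 -0.06  0.06] [-0.03 -0.04 -0.  ]
```

View pics/c4.png

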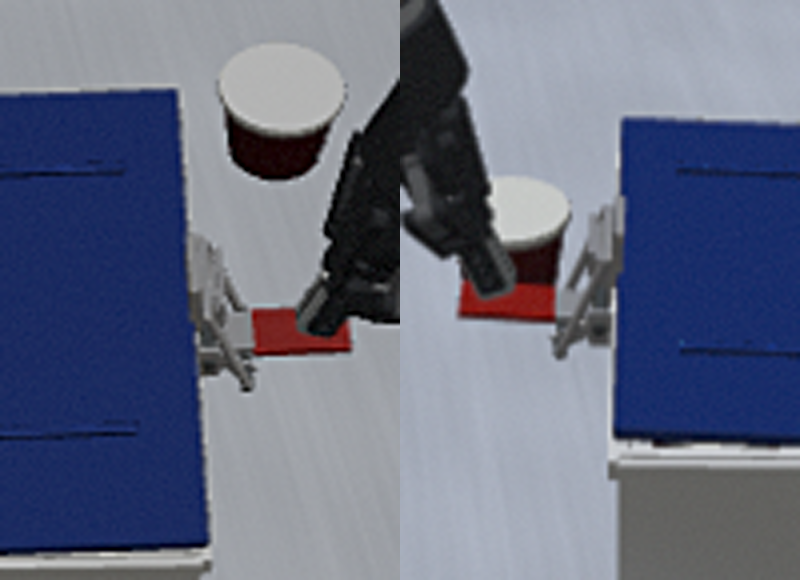

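The handle is going down with the finger, and the loop bar has stayed in the keeper. I carry on in small steps and watch the force.

>>> carry_out(plan=[[0,0,0,0,-0.05,0.1,255],[0,0,0,0,-0.05,0.1,255]])

```text
t: 11.1
position: [0.5332, 0.0398, 0.1292]
tool_rot: [0.137, 0.75, 0.636, 0.118]
wrist_force: [-1.0, -1.1, 6.9]
opening: 0.0004
```

>>> carry_out(plan=[[0,0,0,0,-0.05,0.1,255],[0,0,0,0,-0.05,0.1,255]])

```text
t: 11.35
position: [0.5344, 0.0396, 0.12]
tool_rot: [0.139, 0.75, 0.636, 0.12]
wrist_force: [-0.9, -0.8, 10.7]
opening: 0.0001
```

Run:
```python
from h import *
go(tcp(1.,-.12),L)
```

```text
t 11.35 tub pos [-0.1655  0.0018  0.12  ] F [-0.9 -0.8 10.7] open 0.0 zaxis [ 0.36 -0.06 -0.93]
rows total w,d: [ 0.26 -0.06  0.05] [-0.04 -0.38  0.37]
```

>>> carry_out(plan=[[0,0,0,0,-0.09,0.1,255],[0,0,0,0,-0.09,0.1,255]])

```text
t: 11.6
position: [0.5365, 0.0393, 0.1122]
tool_rot: [0.144, 0.75, 0.634, 0.126]
wrist_force: [0.5, -2.0, 13.0]
opening: -0.0001
```

>>> carry_out(plan=[[0,0,0,0,-0.09,0.1,255],[0,0,0,0,-0.09,0.1,255]])

```text
t: 11.85
position: [0.5393, 0.0388, 0.1053]
tool_rot: [0.15, 0.749, 0.631, 0.132]
wrist_force: [-0.3, -1.2, 15.2]
opening: -0.0003
```

Run:
```python
from h import *
go(tcp(1.,-.12),L)
```

```text
t 11.85 tub pos [-0.1606  0.0018  0.1053] F [-0.3 -1.2 15.2] open -0.0 zaxis [ 0.39 -0.06 -0.92]
rows total w,d: [ 0.65 -0.09 -0.04] [-0.04 -0.37  0.05]
```

Run:
```python
from h import *
s=read_state();print(s['joint_positions'].round(3),s['effort'].round(1))
```

```text
[-0.266  0.535  0.116  2.212  1.345  0.069 -0.109] [  1.8 -27.7  -1.   -4.7  -0.6  -0.1   0.6]
```

Hooked: the force rises smoothly to 15 N. Joint 6 (0.07) is close to its 0.01 limit, and this drags the tip inward. I'll lean a little less and slide the tip outward.

>>> carry_out(plan=[[0.6,0,0,0,-0.1,0.02,255],[0.6,0,0,0,-0.1,0.02,255],[0.6,0,0,0,-0.05,0.02,255]])

```text
t: 12.22
position: [0.5352, 0.0412, 0.1025]
tool_rot: [0.106, 0.755, 0.641, 0.088]
wrist_force: [0.5, -2.9, 8.8]
opening: 0.0
```

Run:
```python
from h import *
s=read_state();print(s['joint_positions'].round(3))
go(tcp(1.,-.12,.25),.25)
```

```text
[ 0.101  0.57  -0.393  2.111  0.954  0.384  0.324]
t 12.22 tub pos [-0.165   0.0035  0.1025] F [ 0.5 -2.9  8.8] open 0.0 zaxis [ 0.27 -0.05 -0.96]
rows total w,d: [0.34 0.03 0.08] [-0.07 -0.26  0.05]
```

>>> carry_out(plan=[[0.15,0,0,-0.03,-0.1,0.08,255],[0.15,0,0,-0.03,-0.1,0.08,255]])

```text
t: 12.48
position: [0.5343, 0.0409, 0.0967]
tool_rot: [0.1, 0.756, 0.641, 0.087]
wrist_force: [-0.8, 0.6, 11.1]
opening: 0.0002
```

Run:
```python
from h import *
s=read_state();print(s['joint_positions'].round(3))
for a in (1.1,1.2,1.3,1.4,1.46,1.5): print(a,tcp(a,-.12,.25).round(4),tcp(a,-.05,.25).round(4))
go(tcp(1.2,-.12,.25),.25)
```

```text
[ 0.109  0.581 -0.397  2.112  0.953  0.377  0.328]
1.1 [-0.1728  0.      0.0921] [-0.1756  0.      0.0953]
1.2 [-0.1684  0.      0.0878] [-0.1715  0.      0.0908]
1.3 [-0.164   0.      0.0837] [-0.167   0.      0.0867]
1.4 [-0.1595  0.      0.0798] [-0.1627  0.      0.0825]
1.46 [-0.1565  0.      0.0777] [-0.1599  0.      0.0802]
1.5 [-0.1545  0.      0.0764] [-0.158   0.      0.0787]
t 12.47 tub pos [-0.1659  0.0031  0.0967] F [-0.8  0.6 11.1] open 0.0 zaxis [ 0.26 -0.04 -0.96]
rows total w,d: [ 0.21 -0.06  0.05] [-0.06 -0.1   0.16]
```

>>> carry_out(plan=[[0,0,0,-0.03,-0.02,0.08,255],[0,0,0,-0.03,-0.02,0.08,255]])

```text
t: 12.72
position: [0.5378, 0.0403, 0.0914]
tool_rot: [0.102, 0.755, 0.641, 0.092]
wrist_force: [-0.7, 0.9, 7.6]
opening: 0.0
```

>>> carry_out(plan=[[0,0,0,0,0,0.08,255],[0,0,0,0,0,0.06,255]])

```text
t: 12.98
position: [0.5412, 0.0401, 0.0859]
tool_rot: [0.104, 0.755, 0.641, 0.094]
wrist_force: [-0.9, -0.3, 3.4]
opening: 0.0002
```

```bash
python3 - <<'E'
from h import *
s=read_state();print(s['joint_positions'].round(3))
go(tcp(1.46,-.12,.25),.25)
E
python3 look.py c5.png
```

```text
[ 0.076  0.599 -0.342  2.116  1.009  0.328  0.278]
t 12.97 tub pos [-0.1589  0.0035  0.0859] F [-0.9 -0.3  3.4] open 0.0 zaxis [ 0.27 -0.04 -0.96]
rows total w,d: [ 0.38 -0.14  0.06] [-0.07 -0.    0.17]
```

View pics/c5.png

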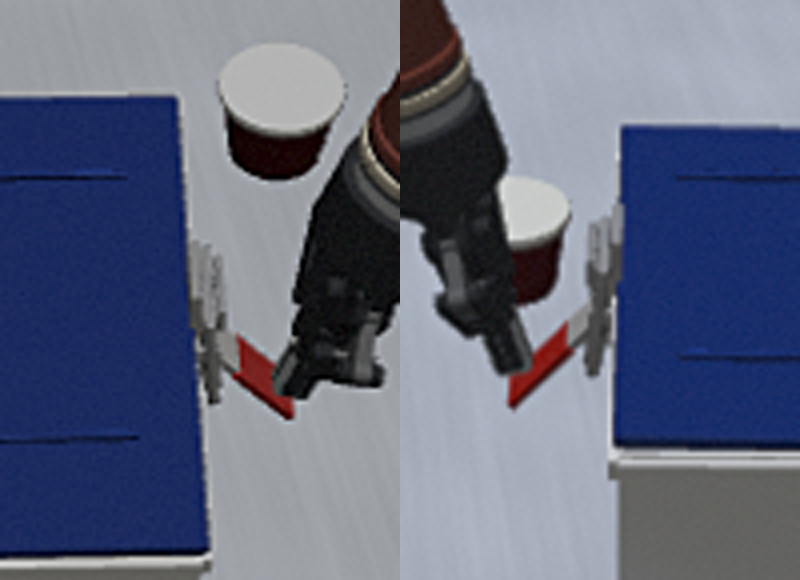

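The lid is pulled down, the bar is in the keeper and the handle is about 50° below level. The force falls as dead centre comes near, so I take small steps.

>>> carry_out(plan=[[0.1,0,0,0,0,0.05,255],[0.1,0,0,0,0,0.05,255]])

```text
t: 13.32
position: [0.5417, 0.0402, 0.0801]
tool_rot: [0.096, 0.755, 0.642, 0.088]
wrist_force: [-1.1, 0.3, 1.5]
opening: 0.0002
```

>>> carry_out(plan=[[0.1,0,0,0,0,0.04,255],[0,0,0,0,0,0.04,255]])

```text
t: 13.58
position: [0.5426, 0.0399, 0.0753]
tool_rot: [0.093, 0.756, 0.642, 0.085]
wrist_force: [0.6, 0.4, -0.4]
opening: 0.0004
```

Run:
```python
from h import *
go(tcp(1.5,-.12,.25),.25)
```

```text
t 13.57 tub pos [-0.1575  0.0035  0.0753] F [ 0.6  0.4 -0.4] open 0.0 zaxis [ 0.25 -0.03 -0.97]
rows total w,d: [ 0.02 -0.14  0.06] [-0.07  0.06 -0.01]
```

```bash
python3 look.py c6.png
```

```text
(no output)
```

View pics/c6.png

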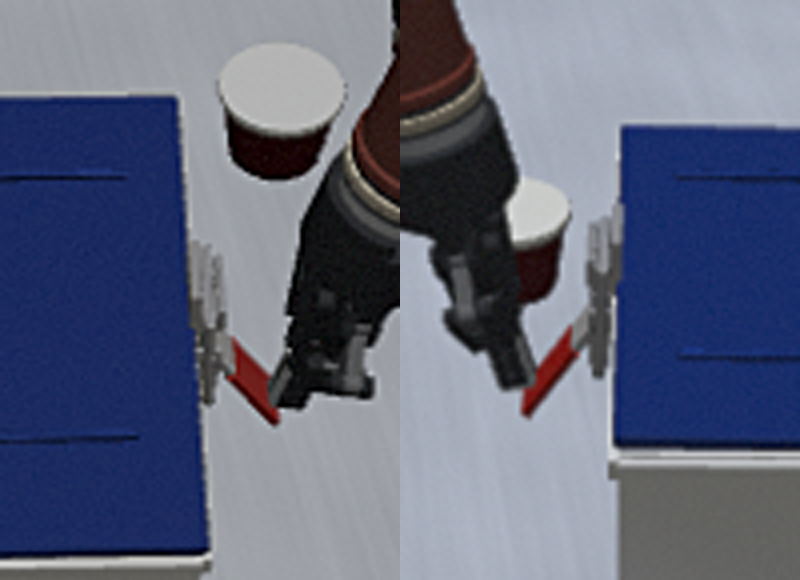

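The handle is lower, about 55-60° (end at (523,415) right), and nearly home. I'll press gently along the swing to see whether it reaches the stop.

>>> carry_out(plan=[[0,0,0,0,0.04,0.03,255],[0,0,0,0,0.03,0.02,255]])

```text
t: 13.92
position: [0.5454, 0.0393, 0.0733]
tool_rot: [0.092, 0.756, 0.643, 0.084]
wrist_force: [-4.7, 0.4, 6.3]
opening: 0.0
```

Run:
```python
from h import *
go(tcp(1.5,-.12,.25),.25)
b=snap('scene');s=snap('side')
for a in(1.3,1.4,1.5):
  for bd in (-.12,):
    for q,x,y,o in((b,290,110,0),(s,260,130,400)):
        for Y in(-.015,.015): print(a,o,((proj(q,tubT(p,levpt(a,.078,bd)+[0,Y,0]))[0]-[x,y])*4+[o,0]).round(0),end=' ')
    print()
```

```text
t 13.93 tub pos [-0.1546  0.0034  0.0733] F [-4.7  0.4  6.3] open 0.0 zaxis [ 0.25 -0.03 -0.97]
rows total w,d: [-0.   -0.12  0.07] [-0.07  0.02 -0.06]
1.3 0 [290. 375.] 1.3 0 [295. 417.] 1.3 400 [508. 405.] 1.3 400 [511. 374.] 
1.4 0 [279. 380.] 1.4 0 [283. 422.] 1.4 400 [519. 412.] 1.4 400 [522. 381.] 
1.5 0 [267. 385.] 1.5 0 [271. 427.] 1.5 400 [531. 418.] 1.5 400 [533. 387.]
```

```bash
python3 look.py c7.png
```

```text
(no output)
```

View pics/c7.png

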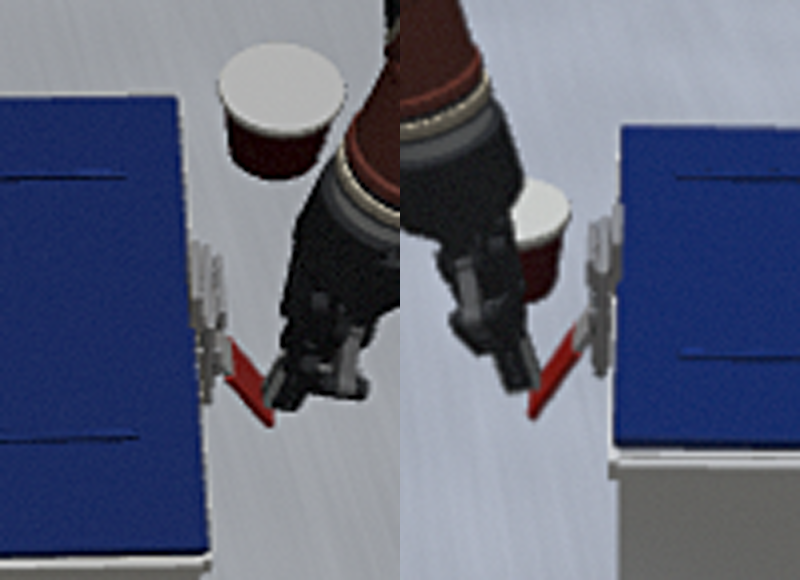

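The handle end, at (272,427) and (531,418), now matches the predicted position for 1.5 rad, and a contact force of 8 N shows it is at its stop. I back away.

>>> carry_out(plan=[[0,0,0,0,-0.1,-0.05,255],[0,0,0,0,-0.5,-0.2,255],[0,0,0,0,-0.6,-0.8,255],[0,0,0,0,-0.2,-1,255],[0,0,0,0,0,-1,255]])

```text
t: 14.75
position: [0.4383, 0.0552, 0.2037]
tool_rot: [0.091, 0.756, 0.643, 0.082]
wrist_force: [1.6, -0.8, 0.7]
opening: 0.0002
```

>>> carry_out(plan=[[0,0,0,0,0,-0.5,255],[0,0,0,0,0,0,255],[0,0,0,0,0,0,255],[0,0,0,0,0,0,255],[0,0,0,0,0,0,255]])

```text
t: 15.38
position: [0.4327, 0.0558, 0.2297]
tool_rot: [0.093, 0.756, 0.643, 0.084]
wrist_force: [1.1, 0.1, -0.1]
opening: -0.0001
```

```bash
python3 look.py c8.png; python3 -c "
from h import *
s=read_state();print(s['t'],s['position'],s['wrist_force'],abs(s['qvel']).max())"
```

```text
15.475 [0.43273391 0.05584538 0.22991456] [-0.05299997 -0.14266012  0.14724358] 0.006617529583829567
```

View pics/c8.png

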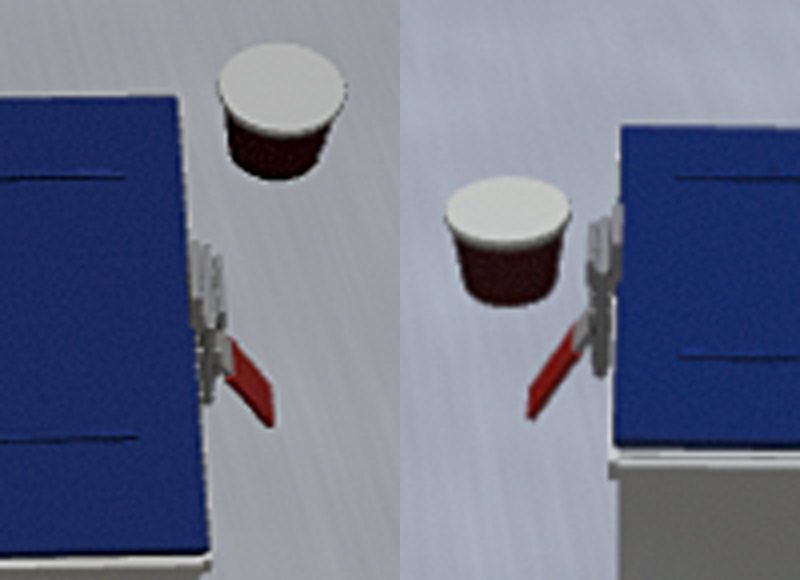

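With the hand clear, the lever stays home (its end is still at (272,427) and (530,420)), the bar is in the keeper, the lid is down and the nearby cup hasn't moved.

```bash
python3 -c "
from h import *
print(order.sign_off())"
```

```text
the job is handed in; nothing more can be done
None
```

The tub is latched and the job is handed in, about 15.5 s into the 72 s. I pushed the lid down onto its gasket, tipped the loop over so its bar dropped into the keeper, and pressed the lever through dead centre to its stop.

- **Final check:** with the hand clear of everything, the last picture shows the lid down and the bar in the keeper. The lever end is where the pose fit puts it for about 1.5 rad, and it did not move after I let go. The wrist force read about 0 N.
- **Forces:** the most I read on the lever was about 15 N, with about 8 N at its stop, and about 19 N on the lid. These are readings at the end of each move, so a brief higher peak between them would not show.
- **Cups and small tub:** the cup beside the latch had not moved in the final crop. The other cup and the small red-lidded tub were outside the crops, so I did not check them at the end. The arm's path stayed well away from both.
- **What did not go as planned:**
  - Joint 6 came near its limit partway through the press and drew the tip a few millimetres inward, so I reduced the lean and carried on.
  - The handle is bent down by about 0.12 rad. I judged that from the pictures, since the unhooked lever moved too freely to feel.

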